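Nest the strainer bucket in the wash pail and lock it

TASK

Set the smaller strainer bucket into the tapered wash pail, then press it down lightly until its rim is flush with the pail's rim, stopping there: pushed well below flush it wedges and jams. Then swing the keeper fully shut over the bucket's rim, leaving the other things on the bench where they are.

Things in the scene. Friction and masses are not known exactly. Their poses are not given: they have to be found in the camera images.
- bucket: the smaller of two perforated steel strainer buckets (0.25 to 0.5 kg), hollow and tapered: 80 mm high, 72 mm across the foot, 94 mm across the rim. A thin centre rod carries a round black knob, 28 mm in diameter, 30 mm tall, its flat top 125 mm above the foot. Origin at the centre of its underside, z up. Starts upright on the bench in either of the two buckets' places.
- bucket_rim (a point): centre of the smaller bucket's rim plane (80 mm above its foot)
- bucket_knob (a point): centre of the flat top of the smaller bucket's knob (45 mm above its rim); the knob's side, the 30 mm below this point, can be gripped from above
- pail_rim (a point): centre of the mouth of the tapered aluminium wash pail, at rim height, 115 mm above the bench; z up, y horizontally towards the keeper's pivot. The mouth is 102 mm wide inside. The pail is fixed to a dark base plate. The bucket counts as wedged when its rim is 7 mm or more below the pail's rim.
- seat (a joint): how far the tapered black rubber seat inside the pail has been pushed down (m); the bucket is flush at 0.010. It starts at 0 to 0.003, so the bucket set in by its own weight stops 7 to 10 mm above flush. Pressing on the bucket takes 2 to 7 N to start and 10 to 13 N at flush, depending on its weight; it stays where the press ends.
- keeper (a joint): angle of the keeper (rad): 0 = shut against its stop, its head pointing at the pail's axis and lying over the bucket's rim; grows to 1.75 as it opens, turning anticlockwise seen from above; starts at 1.05 to 1.6. Turns easily (under 3 N at the pin) and stays where it is left.
- keeper_pivot (a point): the keeper's upright pivot axis on a post 85 mm from the pail's axis, 9 mm above the pail's rim. The keeper is a flat steel bar, 16 mm wide, 8 mm thick; its head reaches 50 mm to one side of the pivot, its tail with an upright pin 55 mm to the other. Its underside is 5 mm above the pail's rim, so it passes over the bucket only once that is pressed down.
- keeper_pin (a point): a point on the upright steel pin (12 mm in diameter) on the keeper's tail, 45 mm from the pivot, 35 mm above the pail's rim; the pin's top is 16 mm higher and the keeper's bar 22 mm lower. Push or hold it to turn the keeper. Shut, the pin lies on the straight line from the pail's axis through the pivot, 130 mm from the pail's axis.
- big_bucket: bystander: the larger strainer bucket of the same kind, too wide for the pail: 95 mm high, 126 mm across the rim, knob top 140 mm above the bench; origin at the centre of its underside
- can: bystander: grey can, 60 mm across, 100 mm high; origin at the centre of its underside
- jar: bystander: jar, 66 mm across, 75 mm high; origin at the centre of its underside
- screwdriver: bystander: screwdriver lying on the bench
- wrench: bystander: open-end spanner, 170 mm, lying on the bench
- bearing: bystander: steel ring, 62 mm across, 16 mm high, lying flat
- tray: bystander: small open parts tray, 140 x 100 x 45 mm
There are look-alikes about, which are no part of the job. What is shaped like the bucket but blue or green is not meant.

How it is judged:
On the way, in this order (a step that is already met when the one before it is completed fails the run):
1. the smaller bucket stands in the pail (z of bucket_rim in the frame of pail_rim below 0.02 m and horizontal distance between bucket_rim and pail_rim below 0.008 m and angle between bucket's own z axis and vertical below 0.1 rad), for 0.1 s.
2. it has been pressed flush with the pail's rim, with the keeper still open (z of bucket_rim in the frame of pail_rim between -0.006 and 0.0035 m and horizontal distance between bucket_rim and pail_rim below 0.008 m and angle between bucket's own z axis and vertical below 0.1 rad and value of joint keeper above 0.4 rad), for 0.2 s.
3. the keeper is shut over it (z of bucket_rim in the frame of pail_rim between -0.006 and 0.0035 m and horizontal distance between bucket_rim and pail_rim below 0.008 m and angle between bucket's own z axis and vertical below 0.1 rad and value of joint keeper below 0.15 rad), for 0.2 s.
At the end, for the whole second after the job is handed in: The smaller bucket rests upright in the pail (axes within 8 mm, tilt under 0.10 rad), its rim no more than 3.5 mm above and 6 mm below the pail's rim, at rest, with the keeper within 0.15 rad of shut (all of step 3 and linear speed of bucket below 0.02 m/s); the robot touches nothing.
It fails at once if the bucket is pushed 7 mm or more below the pail's rim and wedges (z of bucket_rim in the frame of pail_rim below -0.007 m and horizontal distance between bucket_rim and pail_rim below 0.02 m).
It fails at once if the bucket is forced into the pail with more than 35 N (contact force between bucket and station above 35 N).
It fails at once if another thing on the bench is moved by more than 30 mm (distance of any of big_bucket, can, jar, screwdriver, wrench, bearing, tray from where it was at the start of the episode above 0.03 m).
It also fails if it takes over 64 s, if anything falls off the work surface, if the arm or the gripper's body presses on something with over 40 N, if the wrist force passes 120 N, or if a joint passes its speed limit or range.

ROBOT

A 6-joint arm with a two-finger parallel gripper is mounted at the origin on the work surface. World frame = base frame: x ahead of the robot, y to its left, z up, the work surface at z = 0. Lengths are in m, angles in rad, forces in N, time in s.
With the tool pointing down it reaches from about 0.35 to 0.875 m from the base axis. Payload 4.2 kg.
Tool frame: the origin (TCP) lies at the very end of the fingers, on their centre line; the grasp point (between the pads) lies ctrl.hold_point_z behind it (ctrl.hold_point_z is the distance from the TCP to the grasp point, in m); z points along the fingers, y is the direction in which the jaws open and shut (so a half turn about z gives the same grasp; the last joint's range is limited). The gripper opens to 85 mm and grips with 20 to 120 N. Pads are 22 mm wide; open, the fingers measure 114 mm over their backs; the gripper's body (76 mm by 85 mm) begins 54 mm behind the grasp point. The pads swing forward as they close: fully open they stand 13 mm farther back than shut.
Start: joints at [-1.008, 0.385, 0.008, 0, -1.194, -0.259], TCP at [0.187, -0.596, 0.231] pointing down, gripper open.
Joint ranges: [-3.14, 3.14], [-1.21, 2.06], [-1.07, 1.41], [-3.16, 2.05], [-2.99, -0.16], [-3.1, 3.1]. Speed limits (rad/s): [2.79, 2.79, 3.14, 3.14, 3.14, 3.14].

INTERFACE

Orientations are given as a unit quaternion [x, y, z, w].
In Python, from plant import sensors, eyes, ctrl gives the robot as it stands.
- The arm moves only by the shell command python3 -m inch 'ROWS' [FORCE]. ROWS is text: rows parted by semicolons, each of 7 numbers parted by spaces: the closure, from 0 (fully open) to 1 (shut), then the shift along the tool's x, y, z in mm, then the turn, a rotation vector about the tool's x, y, z in rad. A call has exactly 5 rows; each row is the pose to reach, as a shift and turn from the pose commanded when the call began, along the tool's axes at that moment; what a row does not reach only later rows make up. A row lasts 1/8 s, in which the tool goes at most 62.5 mm and 10.7 degrees, less where a joint would pass 70% of its speed; a pose out of reach is approached as far as the arm can. A call with a gripper value outside its range is refused whole. The fingers move at their own pace and stop on an object; FORCE is the grip in N (left out, the last holds). Time passes only in rows, so rows that repeat a pose let the fingers close, or fill a call up. It gives the time, the measured TCP pose, the force and the opening at its end, in the units of the state.
- sensors.observe(): the state, without advancing time (a new reading comes with each control period).
- eyes.read_camera(name): name is "scene" or "top" or "wrist"; returns the picture (420x560x3 uint8, red, green, blue); there is no depth.
- eyes.calibration(name): a dict with "fov_y" (degrees; the focal length in pixels is half the picture's height over the tangent of half this angle, whatever the lens; pixels are square), "cx", "cy" (the principal point, pixels), "cam_to_world" (4x4, takes a point from camera to world coordinates). Camera axes: x right, y up, looking along -z (the intrinsics and any distortion apply to the point x, -y, -z); pixel columns grow to the right and rows downward; lengths in m; the calibration is good to about 2 mm. A picture is of the moment at which its call begins: read the wrist's pose just before it. calibration takes no time and is no camera call; for the wrist camera it gives the pose at the moment of the call.
- ctrl.hand_in(): hands the job in, once; it reports no verdict.
The state is a dict: "time": time; "q": joint angles; "joint_vel": joint speeds; "effort": joint torques, N m; "position": TCP position; "orientation": TCP orientation; "force": force on the tool from outside, world axes, zero at the start; "moment": the same for the moment, N m; "finger_gap": finger opening in m.
Only numpy, scipy, OpenCV 4.12 (cv2) and the standard library are available. Lean on these libraries where they do the work, as an engineer would, in place of code of your own. Each camera call takes 0.05 s, during which the arm holds its last target.

## Working session

There is one attempt and no reset: what is moved stays moved. The work goes in short steps, Python scripts to look and compute and a shell command to move; the robot and the scene stay as the last step left them, time stands still between calls to the robot, and variables do not carry over. Pictures are saved under pics/ and viewed, and the job is handed in when it is done.

```bash
ls; mkdir -p pics; python3 - <<'E'
from plant import sensors, eyes, ctrl
import cv2
s=sensors.observe(); print(s); print(ctrl.hold_point_z)
for n in ("scene","top","wrist"):
    c=eyes.calibration(n); print(n,c)
    cv2.imwrite(f"pics/{n}0.png",eyes.read_camera(n)[:,:,::-1])
E
```

```text
pics
{'time': 0.0, 'q': array([-1.00843284e+00,  3.85571041e-01,  6.61945358e-03, -4.85396248e-04,
       -1.19400253e+00, -2.58597905e-01]), 'joint_vel': array([-0.00014844, -0.00126987, -0.00017593,  0.00036092,  0.00088797,
        0.00089221]), 'effort': array([-2.21217319e-04, -3.92284548e+01,  1.88396412e+01,  4.18623358e+00,
       -4.69894556e-03,  1.18821654e-05]), 'position': array([ 0.18678486, -0.59582282,  0.23021237]), 'orientation': array([-1.51210913e-01,  9.88500908e-01,  1.07928724e-03, -2.23696212e-04]), 'force': array([0.03353323, 0.14896075, 0.39704113]), 'moment': array([-0.02467321, -0.00196762, -0.00308144]), 'finger_gap': 0.08534371371061726}
0.0187
scene {'fov_y': 54.28761892780729, 'cx': 281.0320341641511, 'cy': 210.4136227231693, 'cam_to_world': array([[-0.71186597, -0.42697433,  0.55761973,  1.20709009],
       [ 0.70221654, -0.41940247,  0.57532034,  0.68770735],
       [-0.01177992,  0.80112077,  0.59838678,  0.85141743],
       [ 0.        ,  0.        ,  0.        ,  1.        ]])}
top {'fov_y': 42.81971130250195, 'cx': 276.90642348765886, 'cy': 205.47406391816332, 'cam_to_world': array([[ 0.01358172,  0.98386414, -0.17840093,  0.26899653],
       [-0.9997045 ,  0.01695841,  0.01741618, -0.01364266],
       [ 0.02016055,  0.17811167,  0.98380373,  1.65221209],
       [ 0.        ,  0.        ,  0.        ,  1.        ]])}
wrist {'fov_y': 64.37559830131686, 'cx': 282.84217917517174, 'cy': 209.657728817833, 'cam_to_world': array([[-0.300356  , -0.90527731, -0.30043179,  0.10929301],
       [ 0.95382603, -0.28458002, -0.09607352, -0.62022992],
       [ 0.00147629, -0.31541592,  0.94895238,  0.3711755 ],
       [ 0.        ,  0.        ,  0.        ,  1.        ]])}
```

View pics/top0.png

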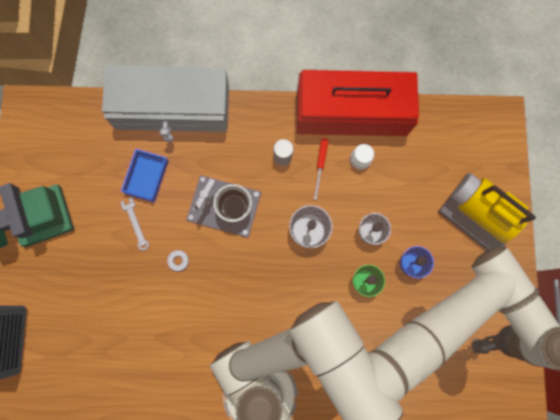

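View pics/scene0.png

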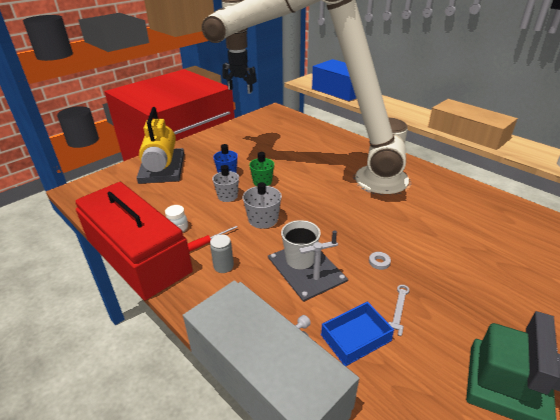

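View pics/wrist0.png

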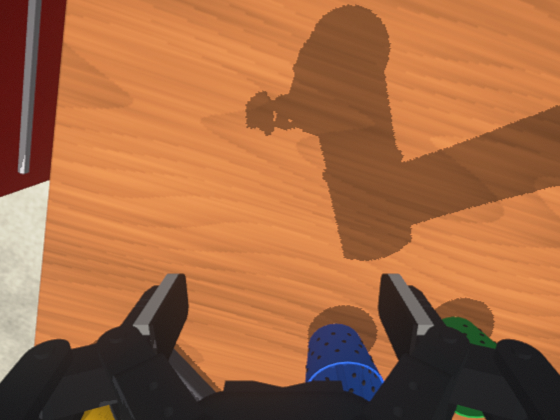

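Candidates in the top view are the large steel bucket at (310,228), the small steel bucket at (375,230), a green one at (369,282) and a blue one at (417,263). By the description I choose the small steel one at (375,230). I'll check it in a close crop, along with the pail.

```bash
python3 - <<'E'
import cv2,numpy as np
t=cv2.imread("pics/top0.png"); s=cv2.imread("pics/scene0.png")
a=cv2.resize(t[170:310,280:440],None,fx=2.4,fy=2.4,interpolation=cv2.INTER_CUBIC)
b=cv2.resize(s[135:235,200:300],None,fx=3.36,fy=3.36,interpolation=cv2.INTER_CUBIC)
cv2.imwrite("pics/c1.png",np.hstack([a,b]))
a=cv2.resize(t[165:245,180:270],None,fx=4.2,fy=4.2,interpolation=cv2.INTER_CUBIC)
b=cv2.resize(s[215:305,260:355],None,fx=3.7333,fy=3.7333,interpolation=cv2.INTER_CUBIC)
print(a.shape,b.shape)
b=cv2.resize(b,(b.shape[1],336))
cv2.imwrite("pics/c2.png",np.hstack([a,b]))
E
```

```text
(336, 378, 3) (336, 355, 3)
```

View pics/c1.png

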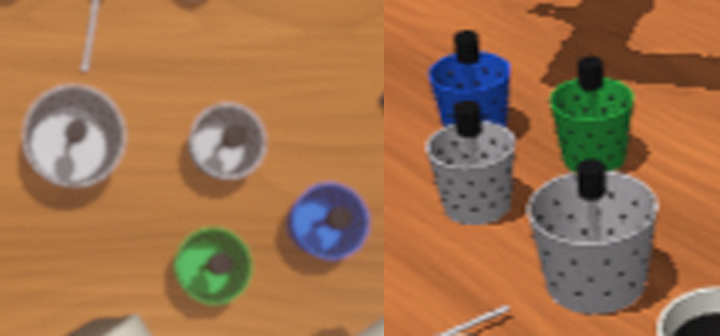

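View pics/c2.png

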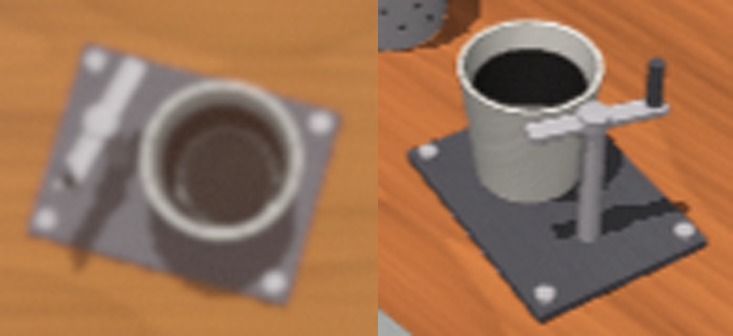

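The crop confirms it. The chosen bucket is steel and clearly smaller in the rim than its steel neighbour, and the blue and green ones are look-alikes. In the top crop the keeper's pivot is near (204,193), its head points up and to the right, and its dark pin is at the lower left. Next I'll measure these in 3D.

```bash
cat > h.py <<'E'
import numpy as np, cv2
def K(c,h=420):
    f=h/2/np.tan(np.radians(c["fov_y"]/2)); return f
def ray(c,u,v):
    f=K(c); d=np.array([(u-c["cx"])/f,-(v-c["cy"])/f,-1.0]); T=np.array(c["cam_to_world"])
    return T[:3,3],T[:3,:3]@d
def onplane(c,u,v,z):
    o,d=ray(c,u,v); return o+d*(z-o[2])/d[2]
def two(c1,p1,c2,p2):
    o1,d1=ray(c1,*p1);o2,d2=ray(c2,*p2)
    d1=d1/np.linalg.norm(d1);d2=d2/np.linalg.norm(d2)
    t=np.linalg.lstsq(np.c_[d1,-d2],o2-o1,rcond=None)[0]
    a=o1+t[0]*d1;b=o2+t[1]*d2
    return (a+b)/2,np.linalg.norm(a-b)
def proj(c,P):
    T=np.array(c["cam_to_world"]);q=T[:3,:3].T@(np.array(P)-T[:3,3]);f=K(c)
    return c["cx"]+f*q[0]/-q[2], c["cy"]-f*q[1]/-q[2]
def circ(P):  # circle fit of world xy points
    A=np.c_[2*P,np.ones(len(P))];s=np.linalg.lstsq(A,(P**2).sum(1),rcond=None)[0]
    return s[:2],np.sqrt(s[2]+s[0]**2+s[1]**2)
E
python3 - <<'E'
from plant import eyes
from h import *
t=cv2.imread("pics/top0.png"); s=cv2.imread("pics/scene0.png")
ct=eyes.calibration("top");cs=eyes.calibration("scene")
hsv=cv2.cvtColor(t,cv2.COLOR_BGR2HSV)
m=((hsv[...,1]<70)&(hsv[...,2]>90)).astype(np.uint8)
def blob(m,x,y,r):
    mm=np.zeros_like(m);mm[y-r:y+r,x-r:x+r]=m[y-r:y+r,x-r:x+r]
    cs_,_=cv2.findContours(mm,cv2.RETR_EXTERNAL,cv2.CHAIN_APPROX_NONE)
    c=max(cs_,key=cv2.contourArea);return cv2.convexHull(c)[:,0].astype(float)
for name,x,y,r,z in (("small",375,229,26,.08),("big",311,228,30,.095),("pail",233,204,24,.115)):
    h=blob(m,x,y,r);P=np.array([onplane(ct,u,v,z)[:2] for u,v in h])
    c,R=circ(P);print(name,c,R,cv2.minEnclosingCircle(h.astype(np.float32)))
# knob top in two views
print("small knob",two(ct,(378.3,226.7),cs,(225,170)))
print("pivot", [onplane(ct,180+x/4.2,165+y/4.2,.124)[:2] for x,y in ((98,120),)])
print("pin top two", two(ct,(180+68/4.2,165+181/4.2),cs,(260+(658-378)/3.733,215+60/3.733)))
for n,z in (("z.166",.166),):
    print(proj(ct,[*onplane(ct,196.2,208.1,z)]))
E
```

```text
small [ 0.48937184 -0.33207849] 0.047340340608549254 ((374.2970275878906, 228.72772216796875), 16.04039192199707)
big [ 0.49099724 -0.14051188] 0.06296256532317472 ((310.2626037597656, 226.47625732421875), 21.48845863342285)
pail [0.54485021 0.10040746] 0.08268100413973202 ((229.5, 203.5), 31.18503189086914)
small knob (array([ 0.48888499, -0.33570488,  0.10996786]), np.float64(0.005305313572760904))
pivot [array([0.57755852, 0.17343766])]
pin top two (array([0.52754127, 0.18838315, 0.15995088]), np.float64(0.0020904204040962464))
(np.float64(196.2), np.float64(208.09999999999997))
```

```bash
python3 - <<'E'
from plant import eyes
from h import *
t=cv2.imread("pics/top0.png"); s=cv2.imread("pics/scene0.png")
ct=eyes.calibration("top");cs=eyes.calibration("scene")
# pail rim: radial bright ridge (no mask ambiguity)
g=cv2.cvtColor(t,cv2.COLOR_BGR2GRAY).astype(np.float32)
c0=np.array([180+222/4.2,165+160/4.2])
pts=[]
for a in np.linspace(0,2*np.pi,72,endpoint=False):
    r=np.arange(14,23,.25)
    x=(c0[0]+r*np.cos(a)).astype(np.float32);y=(c0[1]+r*np.sin(a)).astype(np.float32)
    v=cv2.remap(g,x[None],y[None],cv2.INTER_LINEAR)[0]
    w=np.clip(v-v.max()+40,0,None)
    rr=(w*r).sum()/w.sum(); pts.append([c0[0]+rr*np.cos(a),c0[1]+rr*np.sin(a)])
P=np.array([onplane(ct,u,v,.115)[:2] for u,v in pts])
for _ in range(3):
    c,R=circ(P);e=abs(np.hypot(*(P-c).T)-R);P=P[e<.003]
print("pail",c,R,len(P))
# keeper bar
for p in ((98,120),(130,68),(78,172)): print(onplane(ct,180+p[0]/4.2,165+p[1]/4.2,.128))
hsv=cv2.cvtColor(t,cv2.COLOR_BGR2HSV)
sub=g[165:245,180:270];print((sub>150).sum())
cv2.imwrite("pics/c3.png",cv2.resize(((sub>150)*255).astype(np.uint8),None,fx=6,fy=6,interpolation=0))
E
```

```text
pail [0.55536934 0.08913858] 0.05281115272655288 72
[0.57675088 0.17294799 0.128     ]
[0.61387584 0.15223958 0.128     ]
[0.54009865 0.18525768 0.128     ]
590
```

View pics/c3.png

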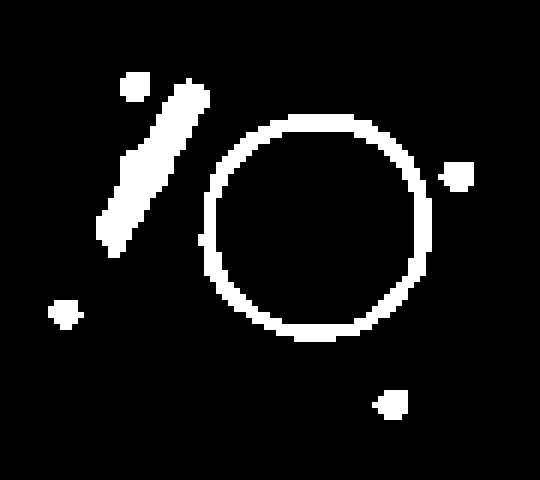

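The measurements hold up:

| Item | Measured | Expected |
|---|---|---|
| Bucket rim radius | 47.3 mm | 47 mm |
| Pail rim radius (mid-wall) | 52.8 mm | 51 mm inside |
| Pail axis to keeper pivot | 86.5 mm | 85 mm |
| Keeper angle | about 1.31 rad | 1.05 to 1.6 rad |

Now I'll work out the shift to a point above the bucket.

```bash
cat > go.py <<'E'
import sys,numpy as np
from scipy.spatial.transform import Rotation as Ro
from plant import sensors
def goto(x,y,z,jaw):
    "jaw: world angle of tool y in deg; prints tool shift mm and rotvec from the measured pose"
    s=sensors.observe();R=Ro.from_quat(s["orientation"]).as_matrix()
    d=R.T@(np.array([x,y,z])-s["position"])*1000
    j=np.radians(jaw);Y=np.array([np.cos(j),np.sin(j),0]);Z=np.array([0,0,-1.]);X=np.cross(Y,Z)
    rv=Ro.from_matrix(R.T@np.c_[X,Y,Z]).as_rotvec()
    jc=np.degrees(np.arctan2(R[1,1],R[0,1]))
    print("t",round(s["time"],2),"pos",s["position"].round(4),"jaw",round(jc,1),"shift",d.round(1),"turn",rv.round(3),"F",s["force"].round(1),"gap",round(s["finger_gap"],4))
if __name__=="__main__": goto(*map(float,sys.argv[1:5]))
E
python3 go.py .489 -.332 .23 131; python3 go.py .489 -.332 .23 107
```

```text
t 0.15 pos [ 0.1869 -0.5959  0.2304] jaw 107.4 shift [-367.2  161.5    0.7] turn [ 0.002  0.    -0.412] F [-0.3 -0.7 -0.1] gap 0.0849
t 0.15 pos [ 0.1869 -0.5959  0.2304] jaw 107.4 shift [-367.2  161.5    0.7] turn [ 0.002 -0.     0.007] F [-0.3 -0.7 -0.1] gap 0.0849
```

```bash
python3 -m inch '0 -44 19 -6 0 0 -0.08; 0 -95 42 -12 0 0 -0.16; 0 -145 64 -18 0 0 -0.24; 0 -195 86 -24 0 0 -0.32; 0 -245 108 -30 0 0 -0.40'; python3 go.py .489 -.332 .26 131
```

```text
time: 0.78
position: [0.3895, -0.4186, 0.2613]
orientation: [-0.346, 0.938, 0.0, -0.0]
force: [0.6, -0.9, -0.1]
finger_gap: 0.0851
t 0.78 pos [ 0.3895 -0.4186  0.2613] jaw 130.5 shift [-131.9    1.2    1.3] turn [ 0.    -0.    -0.009] F [ 0.6 -0.9 -0.1] gap 0.0851
```

```bash
python3 -m inch '0 -20 0 0 0 0 0; 0 -50 0 0 0 0 0; 0 -75 1 0 0 0 0; 0 -85 1 0 0 0 0; 0 -85 1 0 0 0 0'; python3 - <<'E'
from plant import sensors,eyes
import cv2,pickle
c=eyes.calibration("wrist");im=eyes.read_camera("wrist")
pickle.dump(c,open("w1.pkl","wb"));cv2.imwrite("pics/w1.png",im[:,:,::-1])
from h import *
print(proj(c,[.489,-.332,.125]),proj(c,[.489,-.332,.08]))
E
```

```text
time: 1.4
position: [0.4524, -0.3643, 0.261]
orientation: [-0.345, 0.939, 0.0, -0.0]
force: [-0.3, -0.1, 0.8]
finger_gap: 0.0853
(np.float64(283.43130863844397), np.float64(249.34917986730562)) (np.float64(283.33576577592186), np.float64(230.80133753065627))
```

View pics/w1.png

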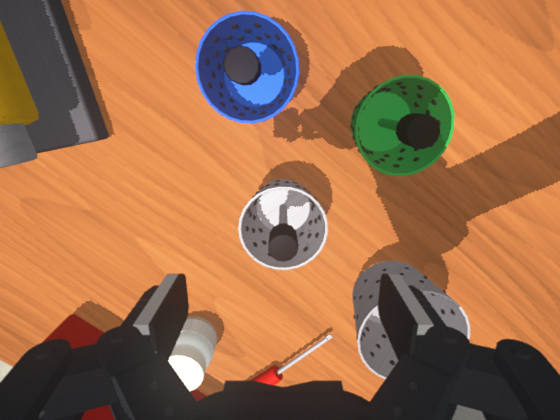

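The wrist view shows the steel bucket's rim centred near (283,228) with its knob near (283,243). The prediction was (283,231) and (283,249). I'll fit the rims to check.

```bash
python3 - <<'E'
from h import *
import pickle
c=pickle.load(open("w1.pkl","rb"));im=cv2.imread("pics/w1.png");print(np.array(c["cam_to_world"])[:3,3],c["fov_y"])
hsv=cv2.cvtColor(im,cv2.COLOR_BGR2HSV)
def fit(name,m,box,z):
    x0,y0,x1,y1=box;mm=np.zeros(m.shape,np.uint8);mm[y0:y1,x0:x1]=m[y0:y1,x0:x1]
    k=max(cv2.findContours(mm,cv2.RETR_EXTERNAL,cv2.CHAIN_APPROX_NONE)[0],key=cv2.contourArea)
    h=cv2.convexHull(k)[:,0].astype(float)
    P=np.array([onplane(c,u,v,z)[:2] for u,v in h])
    for _ in range(4):
        q,R=circ(P);e=abs(np.hypot(*(P-q).T)-R);P=P[e<max(.0015,np.percentile(e,80))]
    print(name,z,q,R,len(P),h.min(0),h.max(0))
S=((hsv[...,1]<60)&(hsv[...,2]>190)).astype(np.uint8)
for z in (.08,.06): fit("small rim",S,(235,180,332,274),z)
B=((hsv[...,0]>100)&(hsv[...,0]<130)&(hsv[...,1]>120)).astype(np.uint8)
fit("blue",B,(190,5,305,128),.08)
D=((hsv[...,2]<75)).astype(np.uint8)
mm=D[222:266,262:306];
k=max(cv2.findContours(mm.copy(),cv2.RETR_EXTERNAL,cv2.CHAIN_APPROX_NONE)[0],key=cv2.contourArea)
print("knob dark",cv2.boundingRect(k),cv2.minEnclosingCircle(k))
cv2.imwrite("pics/w1c.png",cv2.resize(im[170:280,225:340],None,fx=5,fy=5,interpolation=cv2.INTER_CUBIC))
E
```

```text
[ 0.39049971 -0.41673719  0.4018144 ] 64.37559830131686
small rim 0.08 [ 0.48838979 -0.33346729] 0.04614119153697127 42 [238. 187.] [327. 269.]
small rim 0.06 [ 0.49447342 -0.32829227] 0.0490087569326178 42 [238. 187.] [327. 269.]
blue 0.08 [ 0.39208919 -0.45712582] 0.04597019098182965 44 [196.  11.] [298. 122.]
knob dark (7, 2, 29, 37) ((21.0, 19.88888931274414), 18.138797760009766)
```

View pics/w1c.png

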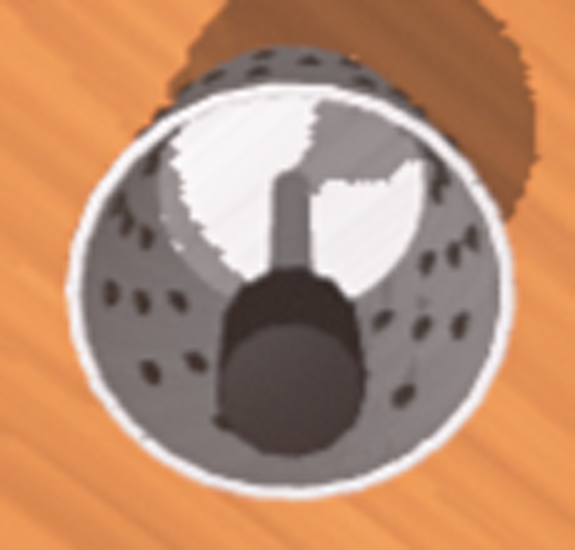

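Knob top centre is near pixel (283.4,247.6), which puts it at about (0.488,-0.3335). The rim fit agrees to within 1 mm. Going above it and then down.

```bash
python3 go.py .4885 -.333 .097 131
```

```text
t 1.45 pos [ 0.4521 -0.3646  0.2611] jaw 130.3 shift [-48.3   0.5 164. ] turn [ 0.001 -0.    -0.012] F [-0.1  0.5  0.3] gap 0.0852
```

```bash
python3 -m inch '0 -30 0 10 0 0 0; 0 -48 0 45 0 0 0; 0 -48 0 90 0 0 0; 0 -48 0 120 0 0 0; 0 -48 0 120 0 0 0'; python3 go.py .4885 -.333 .097 131; python3 -m inch '0 0 0 15 0 0 0; 0 0 0 35 0 0 0; 0 0 0 44 0 0 0; 0 0 0 44 0 0 0; 0 0 0 44 0 0 0';python3 go.py .4885 -.333 .097 131; python3 - <<'E'
from plant import eyes
import cv2
cv2.imwrite("pics/w2.png",eyes.read_camera("wrist")[:,:,::-1])
E
```

```text
time: 2.08
position: [0.487, -0.3333, 0.1389]
orientation: [-0.344, 0.939, 0.002, -0.002]
force: [0.5, -0.2, 0.7]
finger_gap: 0.0854
t 2.08 pos [ 0.487  -0.3333  0.1389] jaw 130.2 shift [-1.5 -1.  41.9] turn [ 0.005 -0.003 -0.013] F [ 0.5 -0.2  0.7] gap 0.0854
time: 2.7
position: [0.4898, -0.3335, 0.0983]
orientation: [-0.345, 0.939, -0.001, 0.001]
force: [0.2, -0.6, 0.4]
finger_gap: 0.0852
t 2.7 pos [ 0.4898 -0.3335  0.0983] jaw 130.3 shift [0.7 1.3 1.3] turn [-0.002  0.001 -0.012] F [ 0.2 -0.6  0.4] gap 0.0852
```

View pics/w2.png

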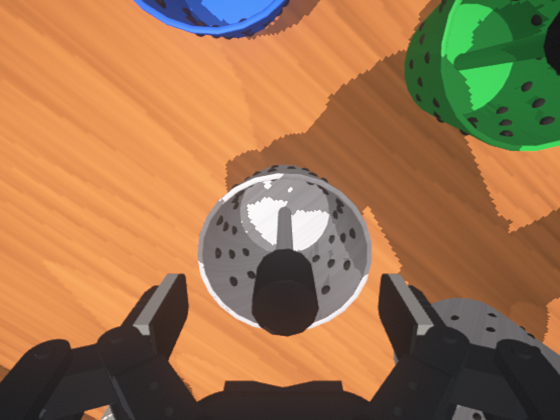

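The knob at (285,310) is centred between the pads, whose midline is at about x=284. Closing.

```bash
python3 -m inch '0.3 0 0 0 0 0 0; 0.6 0 0 0 0 0 0; 1 0 0 0 0 0 0; 1 0 0 0 0 0 0; 1 0 0 0 0 0 0' 70;python3 -m inch '1 0 0 0 0 0 0; 1 0 0 0 0 0 0; 1 0 0 0 0 0 0; 1 0 0 0 0 0 0; 1 0 0 0 0 0 0'; python3 go.py .4885 -.333 .097 131
```

```text
time: 3.38
position: [0.4895, -0.3333, 0.0977]
orientation: [-0.345, 0.939, -0.0, 0.0]
force: [0.8, -0.5, 2.6]
finger_gap: 0.0263
time: 4.0
position: [0.4895, -0.3333, 0.0977]
orientation: [-0.345, 0.939, -0.0, 0.0]
force: [1.0, 0.7, 6.0]
finger_gap: 0.0263
t 4.0 pos [ 0.4895 -0.3333  0.0977] jaw 130.3 shift [0.6 0.9 0.7] turn [-0.001  0.    -0.012] F [1.  0.7 6. ] gap 0.0263
```

```bash
python3 -m inch '1 0 0 -5 0 0 0; 1 0 0 -25 0 0 0; 1 0 0 -70 0 0 0; 1 0 0 -120 0 0 0; 1 0 0 -170 0 0 0'; python3 go.py .5554 .0891 .27 174;python3 - <<'E'
from plant import eyes
import cv2
cv2.imwrite("pics/w3.png",eyes.read_camera("wrist")[:,:,::-1])
E
```

```text
time: 4.62
position: [0.488, -0.3325, 0.2669]
orientation: [-0.344, 0.939, 0.002, -0.001]
force: [1.4, 0.4, -3.2]
finger_gap: 0.0262
t 4.62 pos [ 0.488  -0.3325  0.2669] jaw 130.3 shift [-324.   278.    -2.3] turn [ 0.004  0.001 -0.763] F [ 1.4  0.4 -3.2] gap 0.0262
```

View pics/w3.png

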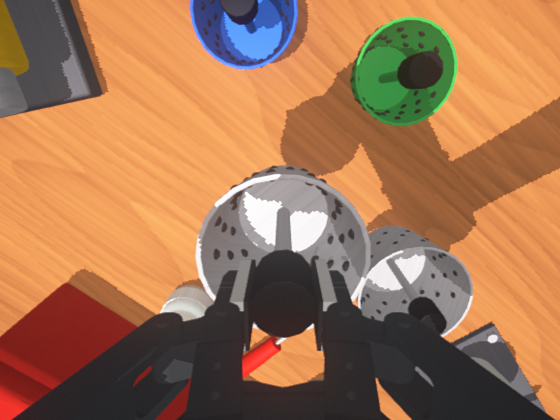

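Lifted and upright, with the rim spanning x from 198 to 370. I'll check the bucket axis against the TCP and begin the carry.

```bash
python3 - <<'E'
from plant import eyes,sensors
from h import *
c=eyes.calibration("wrist");p=sensors.observe()["position"];z=p[2]-.0177
im=cv2.imread("pics/w3.png");hsv=cv2.cvtColor(im,cv2.COLOR_BGR2HSV)
m=((hsv[...,1]<60)&(hsv[...,2]>95)).astype(np.uint8);mm=np.zeros_like(m);mm[160:260,190:378]=m[160:260,190:378]
k=max(cv2.findContours(mm,cv2.RETR_EXTERNAL,cv2.CHAIN_APPROX_NONE)[0],key=cv2.contourArea)
h=cv2.convexHull(k)[:,0].astype(float);h=h[(h[:,1]<257)&(h[:,1]>172)]
P=np.array([onplane(c,u,v,z)[:2] for u,v in h])
for _ in range(4):
    q,R=circ(P);e=abs(np.hypot(*(P-q).T)-R);P=P[e<max(.001,np.percentile(e,75))]
print(q,R,q-p[:2],len(P))
E
python3 -m inch '1 -25 22 0 0 0 -0.07; 1 -65 56 -2 0 0 -0.15; 1 -105 90 -4 0 0 -0.23; 1 -145 124 -6 0 0 -0.31; 1 -185 159 -8 0 0 -0.40'; python3 go.py .5554 .0891 .27 174
```

```text
[ 0.48966067 -0.33470316] 0.046639360369925865 [-0.00118131  0.00012775] 11
time: 5.3
position: [0.5263, -0.0905, 0.2735]
orientation: [-0.525, 0.851, 0.001, -0.001]
force: [1.1, -0.3, -3.3]
finger_gap: 0.026
t 5.3 pos [ 0.5263 -0.0905  0.2735] jaw 153.4 shift [-173.6   54.5    3.5] turn [ 0.004 -0.    -0.36 ] F [ 1.1 -0.3 -3.3] gap 0.026
```

```bash
python3 - <<'E'
from plant import eyes
from h import *
import pickle
c=eyes.calibration("wrist");im=eyes.read_camera("wrist")[:,:,::-1]
cv2.imwrite("pics/w4.png",im);pickle.dump(c,open("w4.pkl","wb"))
print(proj(c,[.5554,.0891,.115]))
E
```

```text
(np.float64(331.7100840340891), np.float64(344.6708203584349))
```

View pics/w4.png

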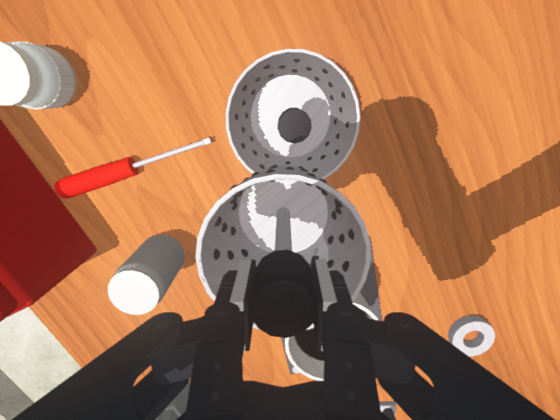

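```bash
python3 - <<'E'
from plant import eyes
from h import *
ct=eyes.calibration("top");cs=eyes.calibration("scene")
print("scene rim centre on z=.115",onplane(cs,300.7,232.4,.115), "pred",proj(cs,[.5554,.0891,.115]))
g=cv2.cvtColor(cv2.imread("pics/scene0.png"),cv2.COLOR_BGR2GRAY).astype(np.float32)
# outer/inner rim from bright ridge, walking rim circle in world
pts=[]
for a in np.linspace(0,2*np.pi,72,endpoint=False):
    r=np.arange(.046,.059,.0005)
    uv=np.array([proj(cs,[.5554+q*np.cos(a),.0891+q*np.sin(a),.115]) for q in r],np.float32)
    v=cv2.remap(g,uv[:,0][None],uv[:,1][None],cv2.INTER_LINEAR)[0]
    w=np.clip(v-v.max()+25,0,None);rr=(w*r).sum()/w.sum();pts.append([.5554+rr*np.cos(a),.0891+rr*np.sin(a)])
P=np.array(pts)
for _ in range(4):
    q,R=circ(P);e=abs(np.hypot(*(P-q).T)-R);P=P[e<max(.0015,np.percentile(e,80))]
print("scene pail",q,R,len(P))
for n,p,z in (("pivot",(592,112),.13),("pin top",(657,62),.166),("bar headend",(533,133),.128)):
    print(n,onplane(cs,260+(p[0]-378)/3.7333,215+p[1]/3.7333,z))
E
```

```text
scene rim centre on z=.115 [0.55449679 0.09223417 0.115     ] pred (np.float64(299.6634705372722), np.float64(232.04384550917595))
scene pail [0.55445616 0.09031165] 0.05256286934409346 68
pivot [0.57482898 0.17110252 0.13      ]
pin top [0.53505944 0.19446278 0.166     ]
bar headend [0.61852648 0.15495786 0.128     ]
```

Both cameras agree on the pail centre, (0.555,0.0897), to within 1.5 mm. Moving above it.

```bash
python3 go.py .555 .0897 .27 174;  python3 -m inch '1 -20 6 0 0 0 -0.04; 1 -65 20 0 0 0 -0.12; 1 -115 36 0 0 0 -0.20; 1 -155 49 1 0 0 -0.28; 1 -172 54 2 0 0 -0.34'; python3 -m inch '1 0 0 0 0 0 0; 1 0 0 0 0 0 0; 1 0 0 0 0 0 0; 1 0 0 0 0 0 0; 1 0 0 0 0 0 0'; python3 go.py .555 .0897 .155 174;  python3 - <<'E'
from plant import eyes
from h import *
im=eyes.read_camera("scene")[:,:,::-1]
cv2.imwrite("pics/s1.png",cv2.resize(im[130:310,230:380],None,fx=3.3,fy=3.3))
E
```

```text
t 5.35 pos [ 0.5276 -0.0855  0.2737] jaw 153.7 shift [-169.2   52.9    4.3] turn [ 0.002  0.003 -0.353] F [ 0.3  2.  -4.3] gap 0.0261
time: 5.98
position: [0.5558, 0.0875, 0.2713]
orientation: [-0.662, 0.749, 0.001, -0.002]
force: [-0.4, -0.4, -2.6]
finger_gap: 0.0265
time: 6.6
position: [0.5565, 0.0852, 0.2734]
orientation: [-0.661, 0.751, -0.0, 0.0]
force: [0.1, 0.8, -2.4]
finger_gap: 0.026
t 6.6 pos [0.5565 0.0852 0.2734] jaw 172.7 shift [ -4.3   2.1 118.4] turn [-0.     0.    -0.023] F [ 0.1  0.8 -2.4] gap 0.026
```

View pics/s1.png

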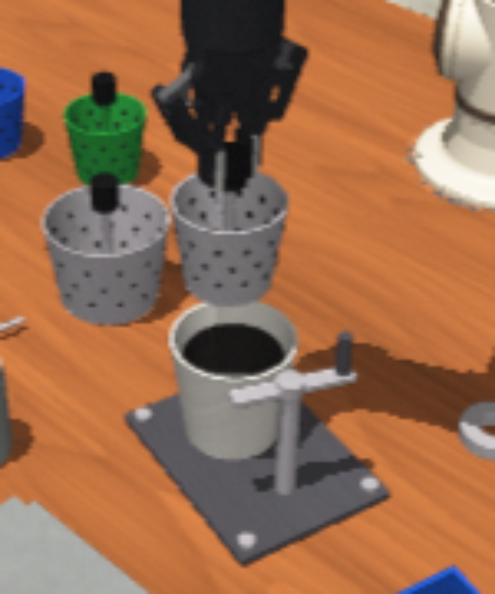

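Bucket is above the pail mouth and upright. I'll correct the offset and lower it to just above where the seat should meet it.

```bash
python3 -m inch '1 -4 2 0 0 0 0; 1 -4 2 20 0 0 0; 1 -4 2 55 0 0 0; 1 -4 2 90 0 0 0; 1 -4 2 108 0 0 0'; python3 -m inch '1 0 0 0 0 0 0; 1 0 0 0 0 0 0; 1 0 0 0 0 0 0; 1 0 0 0 0 0 0; 1 0 0 0 0 0 0'; python3 go.py .555 .0897 .145 172.7;  python3 - <<'E'
from plant import eyes
from h import *
im=eyes.read_camera("top")[:,:,::-1];cv2.imwrite("pics/t2full.png",im)
im2=eyes.read_camera("scene")[:,:,::-1]
a=cv2.resize(im2[180:300,240:360],(480,480),interpolation=cv2.INTER_CUBIC)
cv2.imwrite("pics/s2.png",a)
E
```

```text
time: 7.28
position: [0.5539, 0.0898, 0.1632]
orientation: [-0.661, 0.751, 0.001, -0.002]
force: [0.7, 0.4, -3.0]
finger_gap: 0.026
time: 7.9
position: [0.5552, 0.0899, 0.1657]
orientation: [-0.661, 0.751, -0.0, 0.0]
force: [-0.7, 0.5, -2.6]
finger_gap: 0.0261
t 7.9 pos [0.5552 0.0899 0.1657] jaw 172.7 shift [ 0.3  0.2 20.7] turn [-0.001  0.     0.   ] F [-0.7  0.5 -2.6] gap 0.0261
```

View pics/s2.png

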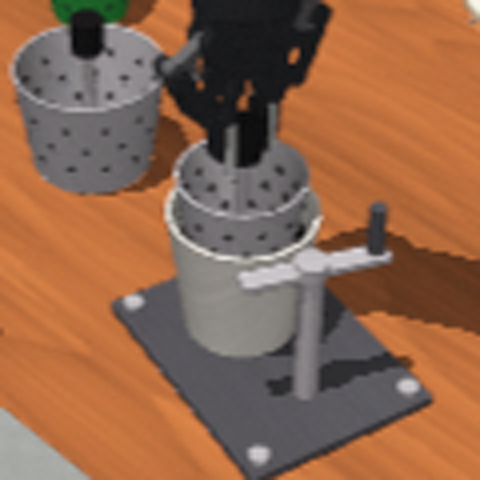

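The bucket has entered the pail centrally, with its rim about 33 mm above the pail's. Lowering another 21 mm, then in small steps while watching force.

```bash
python3 -m inch '1 0 0 4 0 0 0; 1 0 0 10 0 0 0; 1 0 0 16 0 0 0; 1 0 0 20 0 0 0; 1 0 0 20 0 0 0'; python3 go.py .555 .0897 .145 172.7;python3 -m inch '1 0 0 1 0 0 0; 1 0 0 2 0 0 0; 1 0 0 3 0 0 0; 1 0 0 3 0 0 0; 1 0 0 3 0 0 0'; python3 go.py .555 .0897 .1327 172.7
```

```text
time: 8.62
position: [0.5548, 0.0898, 0.1447]
orientation: [-0.661, 0.751, 0.0, -0.001]
force: [-0.6, -0.2, -2.0]
finger_gap: 0.0258
t 8.62 pos [0.5548 0.0898 0.1447] jaw 172.7 shift [ 0.  -0.2 -0.3] turn [ 0.001 -0.001  0.   ] F [-0.6 -0.2 -2. ] gap 0.0258
time: 9.25
position: [0.5551, 0.0899, 0.1424]
orientation: [-0.661, 0.751, -0.0, 0.0]
force: [-0.9, 1.3, -3.5]
finger_gap: 0.026
t 9.25 pos [0.5551 0.0899 0.1424] jaw 172.7 shift [0.2 0.1 9.7] turn [-0.  0.  0.] F [-0.9  1.3 -3.5] gap 0.026
```

```bash
python3 -m inch '1 0 0 0.5 0 0 0; 1 0 0 1 0 0 0; 1 0 0 1.5 0 0 0; 1 0 0 2 0 0 0; 1 0 0 2 0 0 0'; python3 -m inch '1 0 0 0.5 0 0 0; 1 0 0 1 0 0 0; 1 0 0 1.5 0 0 0; 1 0 0 2 0 0 0; 1 0 0 2 0 0 0'; python3 go.py .555 .0897 .1327 172.7
```

```text
time: 9.88
position: [0.5552, 0.0899, 0.1411]
orientation: [-0.661, 0.75, -0.0, 0.0]
force: [-1.9, -0.5, 3.6]
finger_gap: 0.0264
time: 10.5
position: [0.5553, 0.0899, 0.1387]
orientation: [-0.661, 0.75, -0.0, 0.0]
force: [-2.0, 0.8, 5.7]
finger_gap: 0.0261
t 10.5 pos [0.5553 0.0899 0.1387] jaw 172.7 shift [0.2 0.3 6. ] turn [-0.001  0.     0.001] F [-2.   0.8  5.7] gap 0.0261
```

Contact came at about 8.5 mm above flush, as expected, with light forces. Continuing.

```bash
python3 -m inch '1 0 0 0.7 0 0 0; 1 0 0 1.4 0 0 0; 1 0 0 2 0 0 0; 1 0 0 2.5 0 0 0; 1 0 0 2.5 0 0 0'; python3 -m inch '1 0 0 0.5 0 0 0; 1 0 0 1 0 0 0; 1 0 0 1.5 0 0 0; 1 0 0 2 0 0 0; 1 0 0 2 0 0 0'; python3 go.py .555 .0897 .1327 172.7; python3 - <<'E'
from plant import eyes
from h import *
im2=eyes.read_camera("scene")[:,:,::-1]
a=cv2.resize(im2[190:290,250:350],(600,600),interpolation=cv2.INTER_CUBIC)
cv2.imwrite("pics/s3.png",a)
E
```

```text
time: 11.12
position: [0.5553, 0.0899, 0.1366]
orientation: [-0.661, 0.75, -0.0, 0.0]
force: [-3.5, 0.6, 6.8]
finger_gap: 0.0257
time: 11.75
position: [0.5554, 0.0899, 0.1349]
orientation: [-0.661, 0.75, -0.0, 0.0]
force: [-3.7, -0.7, 7.8]
finger_gap: 0.026
t 11.75 pos [0.5554 0.0899 0.1349] jaw 172.7 shift [0.3 0.3 2.2] turn [-0.001  0.     0.001] F [-3.7 -0.7  7.8] gap 0.026
```

View pics/s3.png

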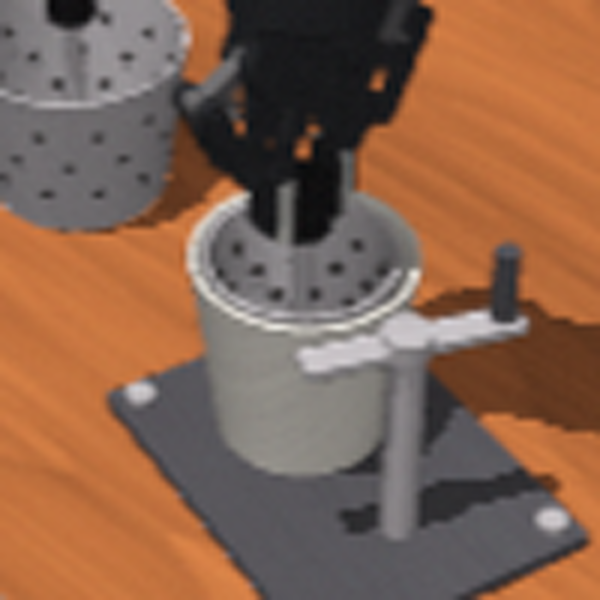

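Almost flush: about +2 mm by the grasp reckoning, and the rims nearly coincide in the picture. Pressing another 2.5 mm.

```bash
python3 -m inch '1 0 0 0.5 0 0 0; 1 0 0 1 0 0 0; 1 0 0 1.6 0 0 0; 1 0 0 2.2 0 0 0; 1 0 0 2.5 0 0 0'; python3 -m inch '1 0 0 0 0 0 0; 1 0 0 0 0 0 0; 1 0 0 0.2 0 0 0; 1 0 0 0.3 0 0 0; 1 0 0 0.3 0 0 0'; python3 go.py .555 .0897 .1327 172.7; python3 - <<'E'
from plant import eyes
from h import *
im2=eyes.read_camera("scene")[:,:,::-1]
cv2.imwrite("pics/s4full.png",im2)
a=cv2.resize(im2[210:260,270:330],(720,600),interpolation=cv2.INTER_CUBIC)
cv2.imwrite("pics/s4.png",a)
E
```

```text
time: 12.42
position: [0.5554, 0.0899, 0.1328]
orientation: [-0.661, 0.75, -0.0, 0.0]
force: [-4.7, 0.1, 11.6]
finger_gap: 0.026
time: 13.05
position: [0.5554, 0.0899, 0.1325]
orientation: [-0.661, 0.75, -0.0, 0.0]
force: [-4.3, 0.3, 10.5]
finger_gap: 0.0262
t 13.05 pos [0.5554 0.0899 0.1325] jaw 172.8 shift [ 0.2  0.4 -0.2] turn [-0.001  0.     0.001] F [-4.3  0.3 10.5] gap 0.0262
```

View pics/s4.png

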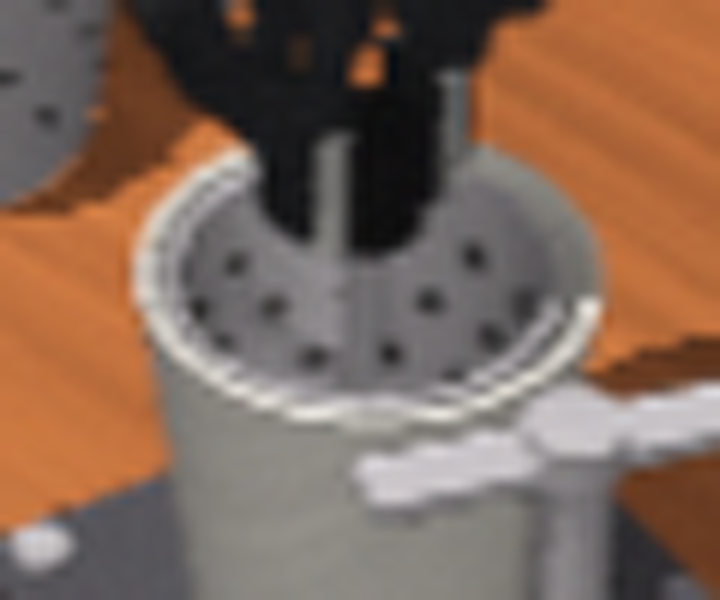

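The rims are flush and concentric in the picture, at about -0.2 mm by reckoning with about 11 N. I'll go 1 mm further for margin, then release and rise.

```bash
python3 -m inch '1 0 0 0.5 0 0 0; 1 0 0 1 0 0 0; 1 0 0 1 0 0 0; 1 0 0 1 0 0 0; 1 0 0 0.3 0 0 0';python3 go.py .555 .0897 .1327 172.7; python3 -m inch '0.7 0 0 0 0 0 0; 0 0 0 0 0 0 0; 0 0 0 0 0 0 0; 0 0 0 0 0 0 0; 0 0 0 0 0 0 0';  python3 -m inch '0 0 0 -10 0 0 0; 0 0 0 -40 0 0 0; 0 0 0 -80 0 0 0; 0 0 0 -110 0 0 0; 0 0 0 -120 0 0 0'; python3 go.py .50 .06 .25 172.7
```

```text
time: 13.72
position: [0.5554, 0.0899, 0.1317]
orientation: [-0.661, 0.75, -0.0, 0.0]
force: [-3.1, -1.0, 4.6]
finger_gap: 0.0259
t 13.72 pos [0.5554 0.0899 0.1317] jaw 172.7 shift [ 0.2  0.3 -1. ] turn [-0.001  0.     0.001] F [-3.1 -1.   4.6] gap 0.0259
time: 14.35
position: [0.5552, 0.0899, 0.1305]
orientation: [-0.661, 0.751, 0.0, -0.0]
force: [0.1, -0.1, -0.5]
finger_gap: 0.0855
time: 14.98
position: [0.556, 0.0902, 0.2535]
orientation: [-0.661, 0.75, -0.001, 0.002]
force: [0.5, -0.7, -0.8]
finger_gap: 0.0854
t 14.97 pos [0.556  0.0902 0.2535] jaw 172.7 shift [37.  51.7  3.2] turn [-0.004  0.002  0.001] F [ 0.5 -0.7 -0.8] gap 0.0854
```

```bash
python3 - <<'E'
from plant import eyes
from h import *
import pickle
c=eyes.calibration("wrist");im=eyes.read_camera("wrist")[:,:,::-1]
cv2.imwrite("pics/w5.png",im);pickle.dump(c,open("w5.pkl","wb"))
print(proj(c,[.555,.0897,.115]),proj(c,[.5374,.1949,.166]))
E
```

```text
(np.float64(284.21595605119825), np.float64(195.7943617143074)) (np.float64(321.281582922109), np.float64(332.5490563307574))
```

View pics/w5.png

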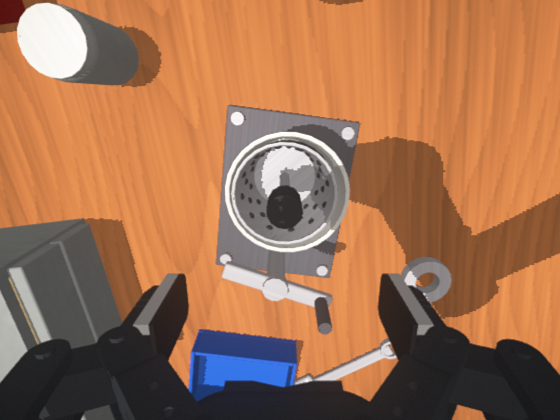

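Clear view: the bucket is nested concentrically in the pail, the pivot is at (275,288) and the pin top at (323,329). I'll locate the pin and check the bucket's height in the scene view.

```bash
python3 - <<'E'
from plant import eyes
from h import *
import pickle
c=pickle.load(open("w5.pkl","rb"));im=cv2.imread("pics/w5.png")
a=cv2.resize(im[255:340,215:340],(750,510),interpolation=cv2.INTER_CUBIC)
cv2.imwrite("pics/w5c.png",a)
s=eyes.read_camera("scene")[:,:,::-1];cv2.imwrite("pics/s5.png",cv2.resize(s[205:265,265:345],(800,600),interpolation=cv2.INTER_CUBIC))
pv=onplane(c,275,288,.13);pt=onplane(c,323,329,.166);pl=onplane(c,287,192,.115);kn=onplane(c,285,213,.16)
print(pv,pt,pl,kn,np.linalg.norm((pv-pl)[:2]),np.linalg.norm((pv-pt)[:2]))
E
```

```text
[0.57351162 0.17062318 0.13      ] [0.53569345 0.19158627 0.166     ] [0.55218116 0.08660352 0.115     ] [0.55444724 0.09003541 0.16      ] 0.08668500795056674 0.043239627087636075
```

View pics/w5c.png

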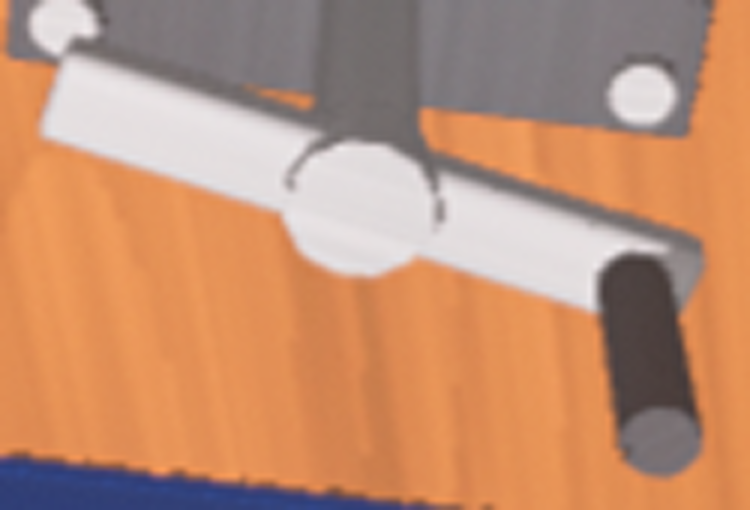

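View pics/s5.png

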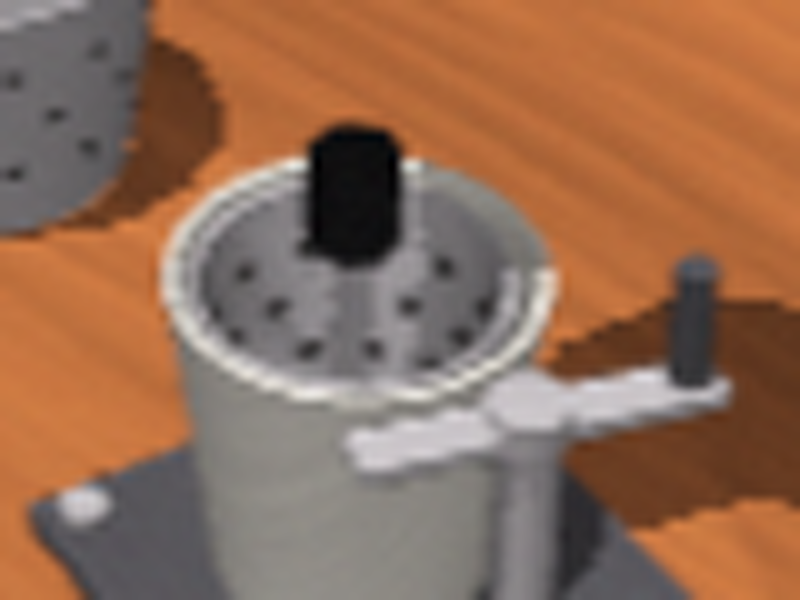

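Bucket is flush and free. My estimates:

| Point | Estimate |
|---|---|
| Pivot | (0.575,0.172) |
| Pin | (0.5355,0.193), 44.7 mm from the pivot |
| Shut pin | (0.586,0.216) |

I'll cage the pin between half-closed jaws, with the jaw axis at 204°, the mean tangent direction.

```bash
python3 go.py .5355 .193 .215 204
```

```text
t 15.07 pos [0.5553 0.09   0.2517] jaw 172.7 shift [-99.6  32.8  36.8] turn [-0.002  0.001 -0.546] F [-0.1 -0.5  0.5] gap 0.0853
```

```bash
python3 -m inch '0.5 -20 6 0 0 0 -0.12; 0.65 -45 15 0 0 0 -0.25; 0.65 -70 24 0 0 0 -0.38; 0.65 -90 30 10 0 0 -0.49; 0.65 -100 33 25 0 0 -0.545'; python3 -m inch '0.65 0 0 5 0 0 0; 0.65 0 0 8 0 0 0; 0.65 0 0 8 0 0 0; 0.65 0 0 8 0 0 0; 0.65 0 0 8 0 0 0'; python3 go.py .5355 .193 .14 204; python3 - <<'E'
from plant import eyes
from h import *
import pickle
c=eyes.calibration("wrist");im=eyes.read_camera("wrist")[:,:,::-1]
cv2.imwrite("pics/w6.png",im);pickle.dump(c,open("w6.pkl","wb"))
print(proj(c,[.5355,.193,.166]))
E
```

```text
time: 15.7
position: [0.5343, 0.1941, 0.2239]
orientation: [0.839, -0.544, -0.001, 0.001]
force: [0.2, -0.8, -0.5]
finger_gap: 0.03
time: 16.32
position: [0.5352, 0.1931, 0.2182]
orientation: [0.838, -0.545, 0.0, -0.0]
force: [0.5, -0.8, 0.8]
finger_gap: 0.0297
t 16.32 pos [0.5352 0.1931 0.2182] jaw -156.1 shift [ 0.2 -0.1 78.2] turn [-0.001  0.    -0.001] F [ 0.5 -0.8  0.8] gap 0.0297
(np.float64(282.1982300229473), np.float64(234.8893374136888))
```

View pics/w6.png

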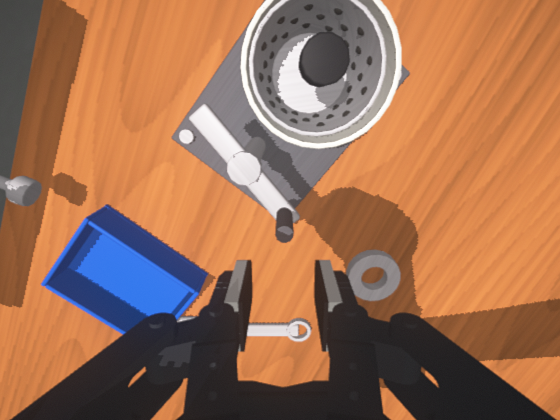

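The pin top is seen at (284,233) against a prediction of (282,235), and it lines up with the jaw midline at x≈284. Going down around it.

```bash
python3 -m inch '0.65 0 0 15 0 0 0; 0.65 0 0 35 0 0 0; 0.65 0 0 58 0 0 0; 0.65 0 0 74 0 0 0; 0.65 0 0 76 0 0 0'; python3 -m inch '0.68 0 0 1 0 0 0; 0.72 0 0 1 0 0 0; 0.74 0 0 1 0 0 0; 0.74 0 0 1 0 0 0; 0.74 0 0 1 0 0 0' 20; python3 go.py .5355 .193 .14 204; python3 - <<'E'
from plant import eyes,sensors
from scipy.spatial.transform import Rotation as Ro
from h import *
im=eyes.read_camera("wrist")[:,:,::-1]
cv2.imwrite("pics/w7.png",im)
s=sensors.observe();R=Ro.from_quat(s["orientation"]).as_matrix();p=s["position"]
n=np.array([np.cos(np.radians(24)),np.sin(np.radians(24))])
for th in (152,142,132,122,112,102,92,84,78,76.3,74):
    q=np.array([.575,.172])+.045*np.array([np.cos(np.radians(th)),np.sin(np.radians(th))])+.004*n*(th<152)
    print(th,q.round(4),(R.T@np.array([*(q-p[:2]),0])*1000).round(1))
E
```

```text
time: 17.0
position: [0.5343, 0.1928, 0.1401]
orientation: [0.838, -0.545, -0.001, 0.001]
force: [0.9, 0.1, 1.1]
finger_gap: 0.0296
time: 17.62
position: [0.5351, 0.1933, 0.1409]
orientation: [0.838, -0.545, 0.0, -0.0]
force: [0.4, 0.7, -0.0]
finger_gap: 0.0223
t 17.62 pos [0.5351 0.1933 0.1409] jaw -156.1 shift [ 0.4 -0.3  0.9] turn [-0.     0.    -0.001] F [ 0.4  0.7 -0. ] gap 0.0223
152 [0.5353 0.1931] [ 0.2 -0.1  0. ]
142 [0.5432 0.2013] [ -4.1 -10.7   0. ]
132 [0.5485 0.2071] [ -7.2 -17.9   0. ]
122 [0.5548 0.2118] [ -8.9 -25.6   0. ]
112 [0.5618 0.2154] [ -9.3 -33.4   0. ]
102 [0.5693 0.2176] [ -8.4 -41.2   0. ]
92 [0.5771 0.2186] [ -6.1 -48.7   0. ]
84 [0.5834 0.2184] [ -3.4 -54.3   0. ]
78 [0.588  0.2176] [ -0.8 -58.3   0. ]
76.3 [0.5893 0.2173] [ -0.  -59.3   0. ]
74 [0.5911 0.2169] [  1.1 -60.8   0. ]
```

View pics/w7.png

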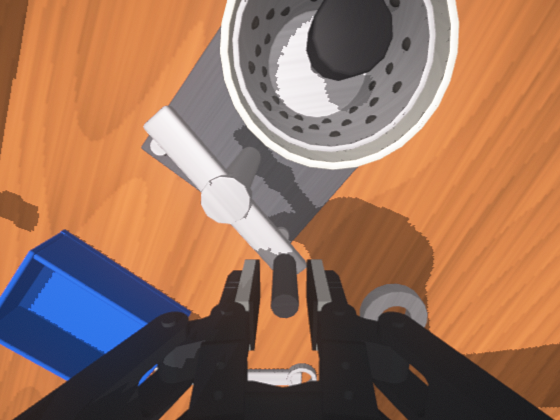

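The pin stands between the pads at (285,290), with about 5 mm of slack on each side. Sweeping along the arc, first part.

```bash
python3 -m inch '0.74 -2 -5 0 0 0 0; 0.74 -4 -11 0 0 0 0; 0.74 -6 -16 0 0 0 0; 0.74 -8 -22 0 0 0 0; 0.74 -9 -26 0 0 0 0'; python3 -m inch '0.74 0 -4 0 0 0 0; 0.74 0 -8 0 0 0 0; 0.74 1 -12 0 0 0 0; 0.74 1 -16 0 0 0 0; 0.74 1 -16 0 0 0 0'; python3 go.py .5834 .2184 .14 204; python3 - <<'E'
from plant import eyes
from h import *
cv2.imwrite("pics/w8.png",eyes.read_camera("wrist")[:,:,::-1])
E
```

```text
time: 18.3
position: [0.5555, 0.2124, 0.1404]
orientation: [0.839, -0.545, -0.0, 0.0]
force: [-2.4, -0.5, -0.9]
finger_gap: 0.0221
time: 18.92
position: [0.5711, 0.2177, 0.141]
orientation: [0.838, -0.545, 0.001, -0.001]
force: [-0.5, 0.5, -0.4]
finger_gap: 0.0221
t 18.93 pos [0.5711 0.2177 0.141 ] jaw -156.1 shift [  4.3 -11.5   1. ] turn [-0.002 -0.    -0.001] F [-0.5  0.5 -0.4] gap 0.0221
```

View pics/w8.png

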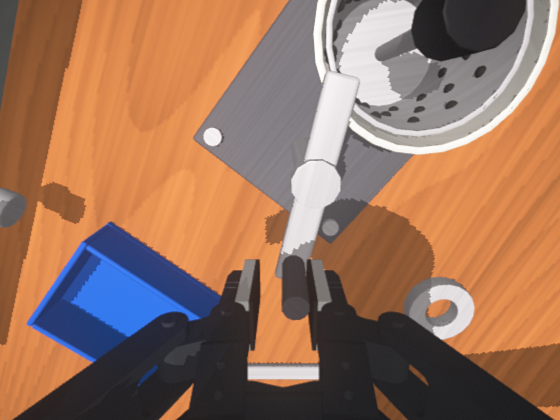

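The keeper is turning with the pin, and its head at (343,78) has begun crossing over the rim without hindrance. Continuing, slower near the stop.

```bash
python3 -m inch '0.74 1 -4 0 0 0 0; 0.74 3 -8 0 0 0 0; 0.74 5 -12 0 0 0 0; 0.74 6 -14 0 0 0 0; 0.74 6 -14 0 0 0 0'; python3 go.py .59 .2177 .14 204; python3 -m inch '0.74 1 -1 0 0 0 0; 0.74 1 -2 0 0 0 0; 0.74 2 -3 0 0 0 0; 0.74 2 -4 0 0 0 0; 0.74 2 -4 0 0 0 0'; python3 go.py .59 .2177 .14 204; python3 - <<'E'
from plant import eyes
from h import *
cv2.imwrite("pics/w9.png",eyes.read_camera("wrist")[:,:,::-1])
E
```

```text
time: 19.6
position: [0.586, 0.2178, 0.1407]
orientation: [0.838, -0.545, 0.0, -0.0]
force: [-0.4, 0.2, 0.5]
finger_gap: 0.0222
t 19.6 pos [0.586  0.2178 0.1407] jaw -156.1 shift [ 1.7 -3.6  0.7] turn [-0.001 -0.    -0.001] F [-0.4  0.2  0.5] gap 0.0222
time: 20.23
position: [0.5897, 0.2171, 0.1406]
orientation: [0.838, -0.545, -0.0, 0.001]
force: [-1.6, -2.2, -0.8]
finger_gap: 0.0223
t 20.23 pos [0.5897 0.2171 0.1406] jaw -156.1 shift [-0.4 -0.5  0.6] turn [ 0.001 -0.001 -0.001] F [-1.6 -2.2 -0.8] gap 0.0223
```

View pics/w9.png

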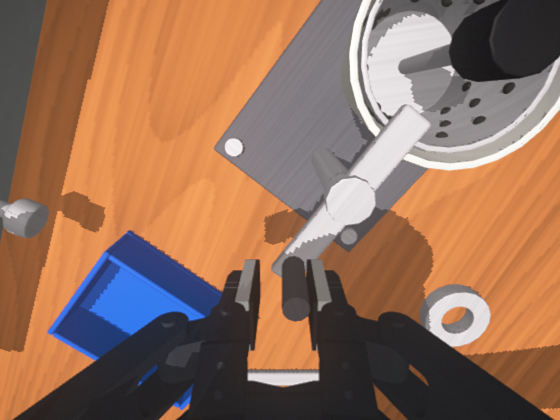

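```bash
python3 -m inch '0.74 0.2 -0.5 0 0 0 0; 0.74 0.4 -1 0 0 0 0; 0.74 0.6 -1.5 0 0 0 0; 0.74 0.8 -2 0 0 0 0; 0.74 0.8 -2 0 0 0 0'; python3 -m inch '0.74 0.2 -0.5 0 0 0 0; 0.74 0.4 -1 0 0 0 0; 0.74 0.6 -1.5 0 0 0 0; 0.74 0.8 -2 0 0 0 0; 0.74 0.8 -2 0 0 0 0'; python3 go.py .59 .2177 .14 204
```

```text
time: 20.9
position: [0.5912, 0.2172, 0.1406]
orientation: [0.838, -0.545, -0.001, 0.001]
force: [-4.0, -4.6, 2.3]
finger_gap: 0.0227
time: 21.52
position: [0.5914, 0.2171, 0.1404]
orientation: [0.838, -0.545, -0.002, 0.003]
force: [-9.1, -2.6, 4.0]
finger_gap: 0.022
t 21.52 pos [0.5914 0.2171 0.1404] jaw -156.1 shift [-1.1  1.   0.5] turn [ 0.007  0.001 -0.001] F [-9.1 -2.6  4. ] gap 0.022
```

The motion stalled at 9 N, so the keeper is against its stop. I'll back off within the slack, rise and look.

```bash
python3 -m inch '0.74 -0.5 2 0 0 0 0; 0.74 -1 5 0 0 0 0; 0.72 -1.5 8 0 0 0 0; 0.72 -1.5 8 0 0 0 0; 0.72 -1.5 8 0 0 0 0';python3 go.py .59 .2177 .14 204; python3 -m inch '0.72 0 0 -5 0 0 0; 0.72 0 0 -20 0 0 0; 0.72 0 0 -50 0 0 0; 0.72 0 0 -90 0 0 0; 0.72 0 0 -110 0 0 0'; python3 go.py .55 .03 .25 172; python3 - <<'E'
from plant import eyes
from h import *
import pickle
c=eyes.calibration("wrist");im=eyes.read_camera("wrist")[:,:,::-1]
cv2.imwrite("pics/w10.png",im);pickle.dump(c,open("w10.pkl","wb"))
E
```

```text
time: 22.15
position: [0.5866, 0.2163, 0.1409]
orientation: [0.838, -0.545, 0.0, -0.001]
force: [-0.4, 0.6, 1.2]
finger_gap: 0.0239
t 22.15 pos [0.5866 0.2163 0.1409] jaw -156.0 shift [ 0.1 -3.7  0.9] turn [-0.001  0.    -0.001] F [-0.4  0.6  1.2] gap 0.0239
time: 22.78
position: [0.5874, 0.2163, 0.255]
orientation: [0.838, -0.545, 0.002, -0.003]
force: [-0.4, 0.8, 0.5]
finger_gap: 0.0237
t 22.77 pos [0.5874 0.2163 0.255 ] jaw -156.0 shift [155.  109.8   4.3] turn [-0.006  0.002  0.558] F [-0.4  0.8  0.5] gap 0.0237
```

View pics/w10.png

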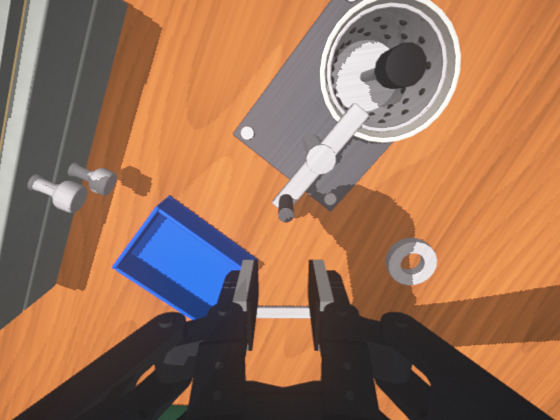

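The keeper's head at (363,112) lies over the rim, and the pin top is at (286,213). I'll measure the angle and check height and bystanders from the other cameras.

```bash
python3 -m inch '0.72 30 20 0 0 0 0; 0.72 80 55 0 0 0 0; 0.72 120 80 0 0 0 0; 0.72 150 100 -10 0 0 0; 0.72 160 110 -20 0 0 0'; python3 -m inch '0 10 -50 -10 0 0 0; 0 20 -100 -10 0 0 0; 0 30 -150 -10 0 0 0; 0 30 -170 -10 0 0 0; 0 30 -170 -10 0 0 0'; python3 go.py .55 .03 .25 172; python3 - <<'E'
from plant import eyes
from h import *
import pickle
c=pickle.load(open("w10.pkl","rb"))
pl=onplane(c,390.5,70,.115)[:2];pv=onplane(c,321,160,.13)[:2];pt=onplane(c,286.5,214,.166)[:2];hd=onplane(c,360,113,.128)[:2]
ang=lambda d:np.degrees(np.arctan2(d[1],d[0]))
print(pl,pv,pt,np.linalg.norm(pv-pl),np.linalg.norm(pt-pv),np.linalg.norm(pt-pl));print("axis->pivot",ang(pv-pl),"pivot->pin",ang(pt-pv),"axis->pin",ang(pt-pl),"head->pivot",ang(pv-hd))
t=eyes.read_camera("top")[:,:,::-1];s=eyes.read_camera("scene")[:,:,::-1]
cv2.imwrite("pics/t9.png",t);cv2.imwrite("pics/s9f.png",s)
a=cv2.resize(s[205:265,265:345],(800,600),interpolation=cv2.INTER_CUBIC);cv2.imwrite("pics/s9.png",a)
E
```

```text
time: 23.45
position: [0.5502, 0.0233, 0.2714]
orientation: [0.838, -0.546, 0.0, -0.0]
force: [-1.1, 0.6, -0.1]
finger_gap: 0.024
time: 24.08
position: [0.7191, 0.0678, 0.279]
orientation: [0.839, -0.545, -0.001, 0.001]
force: [-0.5, -0.5, 0.1]
finger_gap: 0.0854
t 24.07 pos [0.7191 0.0678 0.279 ] jaw -156.0 shift [-34.2 169.8  29.3] turn [0.002 0.    0.559] F [-0.5 -0.5  0.1] gap 0.0854
[0.5530295  0.08909776] [0.57394565 0.17253042] [0.58565208 0.21415696] 0.08601449486278628 0.04324129132219934 0.12924409038595075
axis->pivot 75.92628359326793 pivot->pin 74.29267762092609 axis->pin 75.37979259196977 head->pivot 75.28501271069426
```

View pics/s9.png

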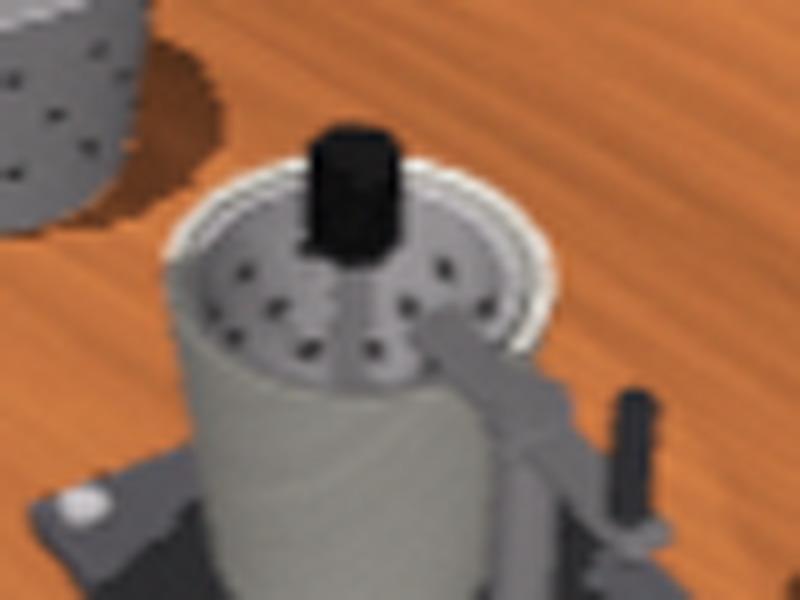

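View pics/t9.png

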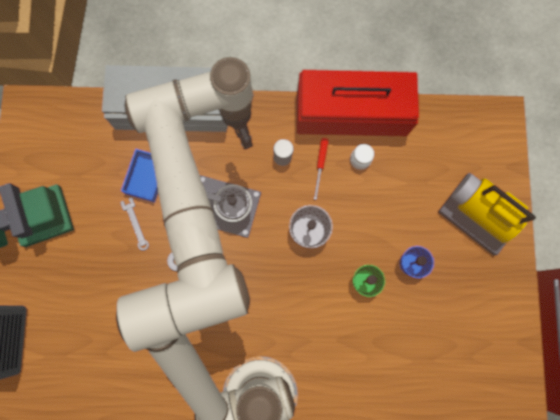

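```bash
python3 - <<'E'
from plant import eyes,sensors
from h import *
cs=eyes.calibration("scene")
for z in (.156,.159,.162): print(z,onplane(cs,300.3,219,z))
c5=__import__("pickle").load(open("w5.pkl","rb"));print(two(cs,(300.3,219),c5,(285,213)))
print(sensors.observe()["force"].round(1))
a=cv2.imread("pics/top0.png").astype(int);b=cv2.imread("pics/t9.png").astype(int);d=abs(a-b).max(2)>50
for n,(x,y) in dict(big=(310,228),can=(283,152),jar=(362,157),screw=(320,165),tray=(138,175),wrench=(134,225)).items(): print(n,d[y-15:y+15,x-15:x+15].mean().round(3))
E
```

```text
0.156 [0.54959688 0.08517116 0.156     ]
0.159 [0.55243328 0.08777047 0.159     ]
0.162 [0.55526968 0.09036979 0.162     ]
(array([0.55442178, 0.0896284 , 0.1611299 ]), np.float64(5.400781993217912e-05))
[-0.6  0.  -0.8]
big 0.0
can 0.0
jar 0.0
screw 0.0
tray 0.001
wrench 0.0
```

Knob top triangulates to 0.161 m, where flush would be 0.160, and none of the six bystanders I checked has moved. Handing in.

```bash
python3 -c "
from plant import ctrl
print(ctrl.hand_in())"
```

```text
the job is handed in; nothing more can be done
None
```

I set the smaller steel bucket into the pail, pressed it flush, swung the keeper shut against its stop and handed the job in at about 24 s of the 64 s allowed. The hand-in gives no verdict, so the results below are my own last checks.

- **Bucket height:** the two checks disagree slightly but both sit inside the allowed range. The gripper's travel since the grasp put the rim about 1 mm below flush. A two-view measurement of the knob top put it about 1 mm above, good to roughly 2 mm. The bucket sat centred in the pail, and the press took about 11 N.
- **Keeper:** its bar measured about 0.5 to 1.5° from the shut line, against a limit of about 8.6°. It passed over the rim freely and stalled at the stop at about 9 N. I then backed off and rose clear.
- **Bystanders:** comparing the first and last top pictures shows the big bucket, can, jar, screwdriver, tray and spanner unmoved. The arm hid the steel ring in the last top view, so I did not check it, but nothing went near it.
- **Robot:** open gripper clear of everything, with force readings near zero.

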